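# Put the blue dreidels away by size

## Task

The game is over, so please put the three blue dreidels away one after another, from the largest to the smallest: the large one goes into the wooden box, the medium one into the aluminium tin, and the small one in the middle of the white saucer, each lying flat and let go. Leave the wooden and the yellow dreidel, the glass and the menorah where they are, and don't push the saucer around.

Things in the scene. Friction and masses are not known exactly. Their poses are not given: they have to be found in the camera images.
- dreidel_large: large blue plastic spinning top (dreidel) lying on its side: a cube of 42 mm edge with a 20 mm cone point on its +x face and a 23 mm long, 7.6 mm thick stem on its -x face, in all 85 mm long. Origin at the centre of the cube, 21.0 mm above the sill at the start; x along the stem towards the point, level; y and z square to two cube faces. Loose, light; to be put away; grip it across the two upright cube faces (along y).
- dreidel_medium: medium-sized blue plastic spinning top (dreidel) lying on its side: a cube of 31 mm edge with a 15 mm cone point on its +x face and a 17 mm long, 5.6 mm thick stem on its -x face, in all 63 mm long. Origin at the centre of the cube, 15.5 mm above the sill at the start; x along the stem towards the point, level; y and z square to two cube faces. Loose, light; to be put away; grip it across the two upright cube faces (along y).
- dreidel_small: small blue plastic spinning top (dreidel) lying on its side: a cube of 22 mm edge with a 11 mm cone point on its +x face and a 12 mm long, 5.0 mm thick stem on its -x face, in all 45 mm long. Origin at the centre of the cube, 11.0 mm above the sill at the start; x along the stem towards the point, level; y and z square to two cube faces. Loose, light; to be put away; grip it across the two upright cube faces (along y).
- dreidel_wood: pale brown wooden spinning top (dreidel) lying on its side: a cube of 42 mm edge with a 20 mm cone point on its +x face and a 23 mm long, 7.6 mm thick stem on its -x face, in all 85 mm long. Origin at the centre of the cube, 21.0 mm above the sill at the start; x along the stem towards the point, level; y and z square to two cube faces. Loose, light; not to be moved.
- dreidel_yellow: yellow plastic spinning top (dreidel) lying on its side: a cube of 31 mm edge with a 15 mm cone point on its +x face and a 17 mm long, 5.6 mm thick stem on its -x face, in all 63 mm long. Origin at the centre of the cube, 15.5 mm above the sill at the start; x along the stem towards the point, level; y and z square to two cube faces. Loose, light; not to be moved.
- wooden_box: dark wooden box with a brass latch on its front (-x) side, fixed, open on top: outside 125 (x) by 150 (y) mm, 40 mm high, walls and floor 6 mm thick (inside 113 by 138 mm, inner floor 6 mm above the sill). Its lid, 125 mm long, is hinged on the far (+x) rim and leans back from the box, 60 degrees from upright; it does not move. Origin at the centre of the underside, z up. Its place on the sill changes.
- tin: aluminium tin, fixed, open on top: outside 105 (x) by 125 (y) mm, 30 mm high, walls and floor 3 mm thick (inside 99 by 119 mm, inner floor 3 mm above the sill). Its lid, 105 mm long, is hinged on the far (+x) rim and leans back from the tin, 50 degrees from upright; it does not move. Origin at the centre of the underside, z up. Its place on the sill changes.
- saucer: round white ceramic saucer, 140 mm across, rim 18 mm above the sill, its flat middle 5 mm thick and about 80 mm across, the border rising gently to the rim. Loose, 250 g. Origin at the centre of the underside, z up. Its place on the sill changes.
- menorah: stainless steel nine-branched menorah standing near the left end of the sill, about 210 mm wide along its x axis, 202 mm high, foot 80 mm across. Origin at the centre of its foot, z up. Loose, 0.9 kg; not to be disturbed.
- tumbler: empty clear drinking glass, 66 mm across and 95 mm high, standing upright on the right half of the sill. Origin at the centre of its underside, z up. Loose, not to be disturbed.
Things that resemble listed ones, but are neither listed nor needed, are in the scene too. Leave any green look-alike of the dreidel_large alone.

How it is judged:
By the outcome, as a careful person would: the job done as asked, in the order asked, and still so for the second after the job is handed in, with the robot touching nothing.
It also fails if it takes over 86 s, if anything falls off the work surface, if the arm or the gripper's body presses on something with over 40 N, if the wrist force passes 120 N, or if a joint passes its speed limit or range.

## Robot

A 6-joint arm with a two-finger parallel gripper is mounted at the origin on the work surface. World frame = base frame: x ahead of the robot, y to its left, z up, the work surface at z = 0. Lengths are in m, angles in rad, forces in N, time in s.
With the tool pointing down it reaches from about 0.35 to 0.975 m from the base axis. Payload 4.9 kg.
Tool frame: the origin (TCP) lies at the very end of the fingers, on their centre line; the grasp point (between the pads) lies 19 mm behind it; z points along the fingers, y is the line along which they close (so a half turn about z gives the same grasp; the last joint's range is limited). The gripper opens to 85 mm and grips with 20 to 120 N. Pads are 22 mm wide; open, the fingers measure 114 mm over their backs; the gripper's body (76 mm by 85 mm) begins 54 mm behind the grasp point. The pads swing forward as they close: fully open they stand 13 mm farther back than shut.
Start: joints at [1.084, 0.053, 1.613, -0, 1.476, -0.119], TCP at [0.225, 0.583, 0.231] pointing down, gripper open.
Joint ranges: [-3.01, 3.01], [-1.01, 2.22], [0.06, 2.58], [-1.02, 4.17], [0.09, 2.62], [-3.14, 3.14]. Speed limits (rad/s): [2.57, 2.57, 3.14, 3.14, 3.14, 3.14].

## Interface

Orientations are given as a rotation vector (axis times angle).
In Python, from station import * gives the robot as it stands.
- The arm moves only by the shell command python3 -m crank 'ROWS' [OPENING] [FORCE]. ROWS is JSON, a list of rows, each an object with "offset": the shift along the tool's x, y, z in m, a list of three; "twist": the turn, a rotation vector about the tool's x, y, z in degrees, a list of three. In form: [{"offset": [x, y, z], "twist": [rx, ry, rz]}, ...]. A call has 1 to 20 rows; each row is the pose to reach, as a shift and turn from the pose commanded when the call began, along the tool's axes at that moment; what a row does not reach only later rows make up. A row lasts 1/8 s, in which the tool goes at most 62.5 mm and 10.7 degrees, less where a joint would pass 70% of its speed; a pose out of reach is approached as far as the arm can. A call with a gripper value outside its range is refused whole. OPENING is the opening, from 0 (shut) to 1 (fully open), set as the call begins (- or left out, the last holds). The fingers move at their own pace and stop on an object; FORCE is the grip in N (left out, the last holds). Time passes only in rows, so rows that repeat a pose let the fingers close. It gives the time, the measured TCP pose, the force, the opening and the grip force at its end, in the units of the state.
- get_obs(): the state, without advancing time (a new reading comes with each control period).
- get_image(name): name is "scene" or "top" or "wrist"; returns the picture (400x640x3 uint8, red, green, blue); there is no depth.
- get_calibration(name): a dict with "intrinsics" (3x3 intrinsics, pixels), "k1" (the pictures are not rectified: a ray, as slopes to the right and down, at radius r is drawn at 1 + k1 r^2 times it, then the intrinsics apply), "world_from_camera" (4x4, takes a point from camera to world coordinates); the wrist camera has in their place "tool_from_camera" (4x4, takes a point from camera to tool coordinates, whose origin is the TCP and whose axes are the flange's). Camera axes: x right, y up, looking along -z (the intrinsics and any distortion apply to the point x, -y, -z); pixel columns grow to the right and rows downward; lengths in m; the calibration is good to about 2 mm. A picture is of the moment at which its call begins: read the wrist's pose just before it. get_calibration takes no time and is no camera call.
- finish_job(): hands the job in; it is judged then, once.
Trained networks look in the newest picture that a camera, given by its name, has taken for a name from the list of things; names that differ only in an ending like _2 or _b are one class to them, and where a whole thing is asked for, a point or a joint stands for the part that bears it (a point fixed in the world has none). Each returns a list of dicts, best first, with "confidence" (0 to 1); they miss things now and then, are a little off and sometimes report something else, mostly with a low value. They report only what shows in the picture. A call takes as long as a camera call. They do not tell look-alikes from the thing itself.
- cut_out(query, camera): "region" (400x640 bool, what is visible of it) and "rect" ([centre column, centre row, width, height] in pixels, round what is visible of it).
The state is a dict: "t": time; "q": joint angles; "dq": joint speeds; "effort": joint torques, N m; "tool_pos": TCP position; "tool_rot": TCP orientation; "contact_force": force on the tool from outside, world axes, zero at the start; "wrist_torque": the same for the moment, N m; "opening": finger opening in m; "grip_force": force on a finger pad.
Only numpy, scipy, OpenCV 4.12 (cv2) and the standard library are available. Lean on these libraries where they do the work, as an engineer would, in place of code of your own. Each camera call takes 0.05 s, during which the arm holds its last target. There are 200 camera calls.

## Working session

There is one attempt and no reset: what is moved stays moved. The work goes in short steps, Python scripts to look and compute and a shell command to move; the robot and the scene stay as the last step left them, time stands still between calls to the robot, and variables do not carry over. Pictures are saved under pics/ and viewed, at most 14 in all, crops included, and the job is handed in when it is done.

```bash
mkdir -p pics; ls
python3 - <<'E'
from station import *
import cv2,numpy as np
for n in("scene","top"):
    im=get_image(n);cv2.imwrite(f"pics/{n}0.png",im[:,:,::-1])
    c=get_calibration(n);print(n,np.round(c["intrinsics"],1).tolist(),c["k1"],np.round(c["world_from_camera"],3).tolist())
    for q in["dreidel_large","dreidel_medium","dreidel_small","wooden_box","tin","saucer","tumbler","menorah"]:
        print(q,[(round(d["confidence"],2),np.round(d["rect"]).tolist()) for d in cut_out(q,n)][:6])
c=get_calibration("wrist");print(np.round(c["intrinsics"],1).tolist(),c["k1"],np.round(c["tool_from_camera"],3).tolist())
o=get_obs();print(o["t"],o["tool_pos"],o["tool_rot"],o["opening"])
E
```

```text
pics
scene [[409.0, 0.0, 318.1], [0.0, 409.0, 204.2], [0.0, 0.0, 1.0]] -0.034254979080492284 [[0.54, -0.593, 0.598, 1.148], [0.842, 0.364, -0.399, -0.333], [0.019, 0.718, 0.696, 0.815], [0.0, 0.0, 0.0, 1.0]]
dreidel_large [(0.83, [350.0, 169.0, 20.0, 18.0]), (0.65, [310.0, 165.0, 14.0, 22.0]), (0.35, [166.0, 317.0, 93.0, 107.0])]
dreidel_medium [(0.79, [212.0, 233.0, 22.0, 21.0])]
dreidel_small [(0.48, [283.0, 220.0, 9.0, 12.0])]
wooden_box [(0.81, [163.0, 315.0, 95.0, 104.0])]
tin [(0.74, [416.0, 188.0, 79.0, 41.0])]
saucer [(0.97, [323.0, 280.0, 60.0, 48.0])]
tumbler [(0.86, [254.0, 307.0, 33.0, 49.0])]
menorah [(0.83, [458.0, 134.0, 52.0, 73.0])]
top [[516.4, 0.0, 320.2], [0.0, 516.4, 193.9], [0.0, 0.0, 1.0]] 0.04159594521886193 [[-0.01, 0.998, -0.065, 0.399], [-1.0, -0.01, 0.003, 0.115], [0.002, 0.065, 0.998, 1.467], [0.0, 0.0, 0.0, 1.0]]
dreidel_large [(0.92, [259.0, 240.0, 20.0, 28.0]), (0.82, [290.0, 262.0, 23.0, 18.0])]
dreidel_medium [(0.5, [420.0, 222.0, 17.0, 12.0])]
dreidel_small [(0.42, [357.0, 210.0, 7.0, 13.0])]
wooden_box [(0.63, [488.0, 156.0, 74.0, 90.0])]
tin [(0.66, [220.0, 167.0, 53.0, 79.0]), (0.36, [460.0, 238.0, 31.0, 15.0])]
saucer [(0.94, [363.0, 132.0, 48.0, 48.0]), (0.51, [429.0, 125.0, 28.0, 25.0])]
tumbler [(0.92, [428.0, 122.0, 26.0, 22.0])]
menorah [(0.85, [139.0, 193.0, 49.0, 82.0]), (0.39, [488.0, 155.0, 74.0, 91.0])]
[[288.6, 0.0, 320.0], [0.0, 288.6, 197.7], [0.0, 0.0, 1.0]] -0.00899568260177167 [[0.0, 0.959, 0.284, 0.072], [1.0, -0.0, -0.0, 0.001], [0.0, 0.284, -0.959, -0.144], [0.0, 0.0, 0.0, 1.0]]
0.9 [0.22473751 0.58316706 0.23132359] [ 5.74584917e-01  3.08859214e+00 -2.43933696e-06] 0.08533443232006743
```

Run:
```python
import cv2
a=cv2.imread("pics/top0.png");cv2.imwrite("pics/topc.png",cv2.resize(a[90:290,100:540],(800,364),interpolation=cv2.INTER_CUBIC))
a=cv2.imread("pics/scene0.png");cv2.imwrite("pics/scenec.png",cv2.resize(a[80:380,100:500],(800,600),interpolation=cv2.INTER_CUBIC))
```

```text
(no output)
```

View pics/topc.png

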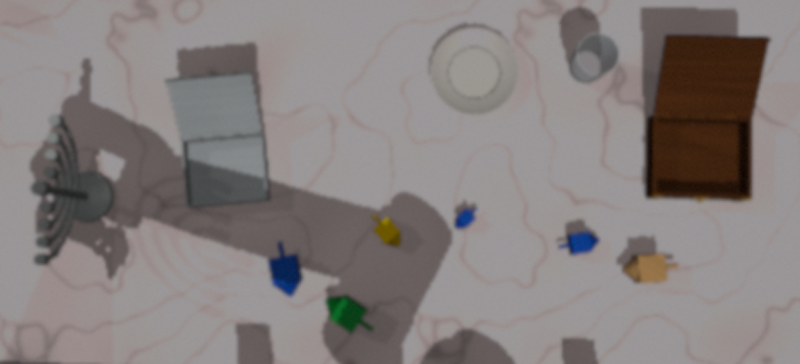

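View pics/scenec.png

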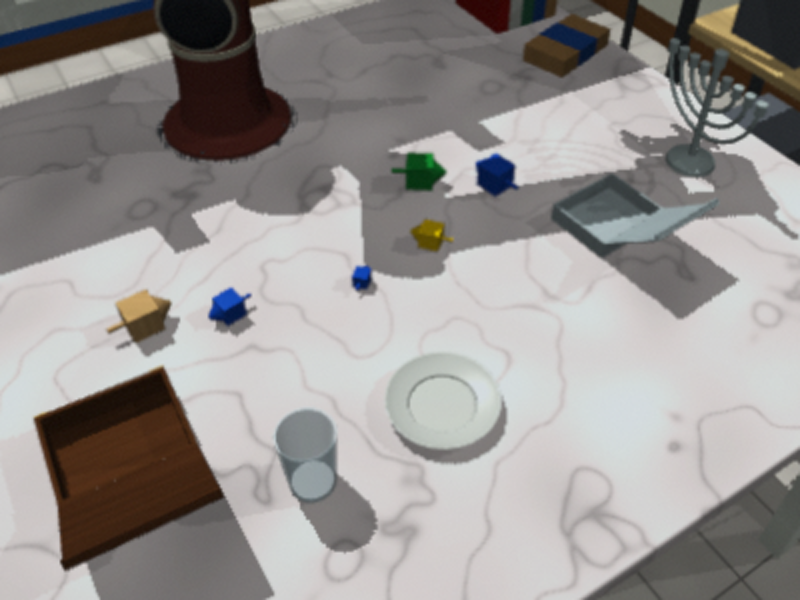

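The top view shows these in the crop (x1.82, offset 100,90):
- **Large candidates:** blue at full-image (259,240), green at (290,262) and wood at (457,237). By description I want the blue one at (259,240).
- **Medium candidates:** blue at (420,222) and yellow at (313,217). I want the blue one.
- **Small:** the only candidate is blue at (357,210).
- **Containers:** the tin opening is at about (224,184), the box at (484,176) and the saucer at (363,132).

Next I fit poses from the silhouettes in both views.

```bash
cat > h.py <<'E'
from station import *
import cv2,numpy as np
from scipy.spatial.transform import Rotation as R
from scipy.optimize import minimize
def ext(n,obs=None):
    c=get_calibration(n)
    if n!="wrist": return c,np.array(c["world_from_camera"])
    T=np.eye(4);T[:3,:3]=R.from_rotvec(obs["tool_rot"]).as_matrix();T[:3,3]=obs["tool_pos"]
    return c,T@np.array(c["tool_from_camera"])
def proj(P,cT):
    c,T=cT;p=(np.atleast_2d(P)-T[:3,3])@T[:3,:3]
    s=np.c_[p[:,0],-p[:,1]]/-p[:,2:];s=s*(1+c["k1"]*(s**2).sum(1,keepdims=True))
    K=np.array(c["intrinsics"]);return s@K[:2,:2].T+K[:2,2]
def back(uv,z,cT):
    c,T=cT;K=np.array(c["intrinsics"]);d=(np.atleast_2d(uv)-K[:2,2])/[K[0,0],K[1,1]];s=d.copy()
    for _ in range(8): s=d/(1+c["k1"]*(s**2).sum(1,keepdims=True))
    r=np.c_[s[:,0],-s[:,1],-np.ones(len(s))]@T[:3,:3].T
    return T[:3,3]+r*((z-T[2,3])/r[:,2])[:,None]
SZ={"large":(.042,.020,.023,.0076),"medium":(.031,.015,.017,.0056),"small":(.022,.011,.012,.005)}
def sil(k,p,z,cT,S=4):
    e,cn,st,t=SZ[k];h=e/2;m=np.zeros((400*S,640*S),np.uint8)
    cube=np.array([[a,b,c] for a in(-h,h) for b in(-h,h) for c in(-h,h)])
    cone=np.array([[h,b,c] for b in(-h*.95,h*.95) for c in(-h*.95,h*.95)]+[[h+cn,0,0]])
    stem=np.array([[a,b,c] for a in(-h-st,-h) for b in(-t/2,t/2) for c in(-t/2,t/2)])
    cs,sn=np.cos(p[2]),np.sin(p[2]);M=np.array([[cs,-sn,0],[sn,cs,0],[0,0,1]])
    for q in(cube,cone,stem):
        uv=proj(q@M.T+[p[0],p[1],z],cT)
        cv2.fillConvexPoly(m,cv2.convexHull(np.round((uv+.5)*S).astype(np.int32)),1)
    return m
def blue(im,near,r=45):
    h=cv2.cvtColor(im,cv2.COLOR_RGB2HSV);m=((abs(h[...,0].astype(int)-115)<15)&(h[...,1]>110)&(h[...,2]>30)).astype(np.uint8)
    n,l,s,c=cv2.connectedComponentsWithStats(m)
    i=min((i for i in range(1,n) if s[i,4]>25),key=lambda i:np.hypot(*(c[i]-near)));return (l==i).astype(np.uint8),c[i],s[i,4]
def fit(k,views,z,p0s):
    S=4;ms=[(cv2.GaussianBlur(cv2.resize(m,None,fx=S,fy=S,interpolation=cv2.INTER_NEAREST).astype(np.float32),(0,0),3),cT) for m,cT in views]
    def cost(p): return sum(abs(m-cv2.GaussianBlur(sil(k,p,z,cT).astype(np.float32),(0,0),3)).sum()/m.sum() for m,cT in ms)
    best=None
    for p0 in p0s:
        r=minimize(cost,p0,method="Nelder-Mead",options=dict(maxfev=70,initial_simplex=np.array([p0]*4)+np.vstack([np.zeros(3),np.diag([.006,.006,.25])])))
        if best is None or r.fun<best.fun:best=r
    return best.x,best.fun/len(ms)
def go(x,y,z,yawdeg):
    "tool target: TCP, closing-line yaw (deg) -> offset,twist from the measured pose"
    o=get_obs();M=R.from_rotvec(o["tool_rot"]).as_matrix();off=M.T@(np.array([x,y,z])-o["tool_pos"])
    cur=np.degrees(np.arctan2(M[1,1],M[0,1]));rz=-((yawdeg-cur+90)%180-90)
    return np.round(off,4).tolist(),round(rz,1),"roll q6 now %.2f"%o["q"][5]
E
python3 - <<'E'
from h import *
V={n:(get_image(n),ext(n)) for n in("top","scene")}
for k,t,s,z in(("large",(259,240),(348,169),.021),("medium",(420,222),(214,233),.0155),("small",(357,210),(281,219),.011)):
    vs=[];
    for n,near in(("top",t),("scene",s)):
        m,c,a=blue(V[n][0],near);vs.append((m,V[n][1]));print(k,n,c.round(1),a)
        if n=="top": b=back(c,z,V[n][1])[0]
        else: print("  xy top",b.round(3)," scene",back(c,z,V[n][1])[0].round(3))
    print("  fit",[ (np.round(f[0],4),round(f[1],3)) for f in [fit(k,vs,z,[[b[0],b[1],a] for a in np.arange(-3,3,.75)])]])
T=V["top"][1]
tin=np.array([(183,138),(263,135),(269,202),(188,207)])/1.818+[100,90]
box=np.array([(647,117),(750,117),(750,198),(647,200)])/1.818+[100,90]
for n,c,z in(("tin",tin,.03),("box",box,.04)):
    P=back(c,z,T);print(n,P.round(3)[:,:2].tolist(),P.mean(0).round(3),[round(np.linalg.norm(P[i]-P[i-1]),3) for i in range(4)])
E
```

```text
large top [256.7 239.7] 256
large scene [347.3 166.7] 282
  xy top [0.368 0.289 0.021]  scene [0.373 0.29  0.021]
  fit [(array([ 0.3718,  0.2889, -3.0287]), np.float64(0.269))]
medium top [419.4 222.9] 137
medium scene [213.5 232.9] 226
  xy top [ 0.41  -0.166  0.016]  scene [ 0.409 -0.165  0.015]
  fit [(array([ 0.4095, -0.1635, -1.4682]), np.float64(0.307))]
small top [355.  209.6] 66
small scene [280.4 218.1] 86
  xy top [0.449 0.014 0.011]  scene [0.449 0.012 0.011]
  fit [(array([0.4501, 0.0121, 2.6237]), np.float64(0.3))]
tin [[0.575, 0.444], [0.578, 0.321], [0.475, 0.312], [0.469, 0.436]] [0.524 0.378 0.03 ] [np.float64(0.106), np.float64(0.123), np.float64(0.104), np.float64(0.124)]
box [[0.598, -0.267], [0.596, -0.422], [0.473, -0.418], [0.472, -0.263]] [ 0.535 -0.343  0.04 ] [np.float64(0.127), np.float64(0.156), np.float64(0.124), np.float64(0.155)]
```

Run:
```python
from h import *
print(go(.372,.289,.15,96.5),go(.372,.289,.231,96.5))
T=ext("top");
for d in cut_out("saucer","top")[:1]:pass
m=d["region"].astype(np.uint8);c=max(cv2.findContours(m,0,1)[0],key=cv2.contourArea);e=cv2.fitEllipse(c);print(e,back(e[0],.018,T).round(4))
im=get_image("top");a=cv2.resize(im[220:265,230:310,::-1],(640,360),interpolation=cv2.INTER_CUBIC);cv2.imwrite("pics/crop1.png",a)
```

```text
([-0.2432, -0.2216, 0.0813], np.float64(-27.6), 'roll q6 now -0.12') ([-0.2432, -0.2216, 0.0003], np.float64(-27.6), 'roll q6 now -0.12')
((360.8304443359375, 128.61846923828125), (47.370880126953125, 48.344139099121094), 118.74108123779297) [[ 0.6779 -0.0059  0.018 ]]
```

View pics/crop1.png

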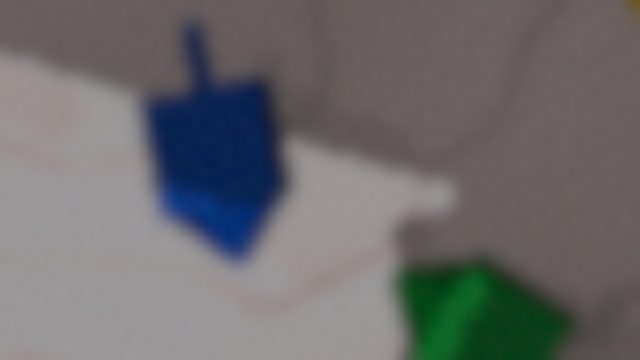

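The crop shows the large blue dreidel: cube at about (215,145), tip at (237,255), stem at (193,30). The green one is clear of it at the lower right, so the choice is confirmed. I move above it.

```bash
python3 -m crank '[{"offset":[-0.243,-0.222,0],"twist":[0,0,-27]},{"offset":[-0.243,-0.222,0],"twist":[0,0,-27]},{"offset":[-0.243,-0.222,0],"twist":[0,0,-27]},{"offset":[-0.243,-0.222,0.081],"twist":[0,0,-27]},{"offset":[-0.243,-0.222,0.081],"twist":[0,0,-27]},{"offset":[-0.243,-0.222,0.081],"twist":[0,0,-27]},{"offset":[-0.243,-0.222,0.081],"twist":[0,0,-27]},{"offset":[-0.243,-0.222,0.081],"twist":[0,0,-27]},{"offset":[-0.243,-0.222,0.081],"twist":[0,0,-27]}]'
cat > look.py <<'E'
import sys
from h import *
def look(k,z,guess,name,save=True):
    o=get_obs();im=get_image("wrist");cT=ext("wrist",o)
    near=proj([guess[0],guess[1],z],cT)[0];m,c,a=blue(im,near);x,y,w,h=cv2.boundingRect(m)
    print("near",near.round(),"blob",c.round(),a,(x,y,w,h))
    f=fit(k,[(m,cT)],z,[[guess[0],guess[1],guess[2]+d] for d in(-.2,.2)]);print("fit",np.round(f[0],4),"deg",round(np.degrees(f[0][2]),1),"err",round(f[1],3))
    s=cv2.resize(sil(k,f[0],z,cT,4),(640,400),interpolation=cv2.INTER_AREA);v=im[:,:,::-1].copy();cv2.drawContours(v,cv2.findContours(s,0,1)[0],-1,(0,255,255),1)
    if save:cv2.imwrite(f"pics/{name}.png",v)
    return f[0]
E
python3 - <<'E'
from look import *
look("large",.021,(.372,.289,-2.99),"w1")
E
```

```text
t: 2.22
tool_pos: [0.3718, 0.2899, 0.1515]
tool_rot: [-0.165, 3.136, 0.002]
contact_force: [1.0, 0.3, 0.5]
opening: 0.0852
grip_force: 0.0
near [318. 188.] blob [313. 191.] 1830 (296, 151, 37, 82)
fit [ 0.3753  0.2899 -2.9261] deg -167.7 err 0.557
```

View pics/w1.png

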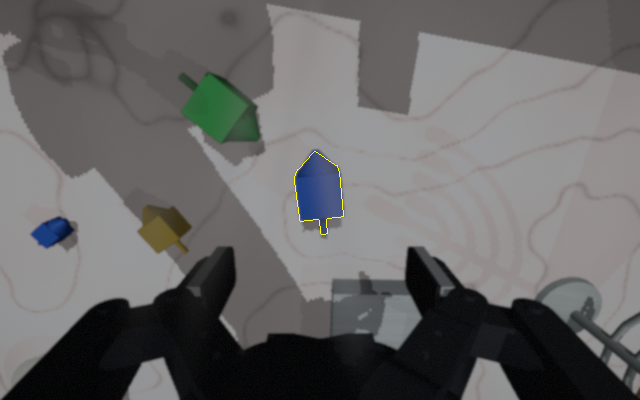

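The wrist view shows the large blue dreidel with its outline at (320,190) fitting well, and nothing within finger reach (green is at 220,107). I widen the mask, refit and compute the reach.

```bash
sed -i 's/<15)&(h\[...,1\]>110)&(h\[...,2\]>30)/<20)\&(h[...,1]>90)\&(h[...,2]>20)/' h.py
python3 - <<'E'
from look import *
p=look("large",.021,(.372,.289,-2.96),"w1b")
print(go(p[0],p[1],.004,np.degrees(p[2])+90))
E
```

```text
near [318. 188.] blob [318. 191.] 2501 (296, 151, 47, 83)
fit [ 0.3745  0.2896 -2.9231] deg -167.5 err 0.144
([-0.0026, -0.0005, 0.1472], np.float64(-6.5), 'roll q6 now -1.17')
```

```bash
python3 -m crank '[{"offset":[-0.003,0,0.05],"twist":[0,0,-6.5]},{"offset":[-0.003,0,0.1],"twist":[0,0,-6.5]},{"offset":[-0.003,0,0.13],"twist":[0,0,-6.5]},{"offset":[-0.003,0,0.146],"twist":[0,0,-6.5]},{"offset":[-0.003,0,0.146],"twist":[0,0,-6.5]},{"offset":[-0.003,0,0.146],"twist":[0,0,-6.5]}]'
python3 -m crank '[{"offset":[0,0,0],"twist":[0,0,0]},{"offset":[0,0,0],"twist":[0,0,0]},{"offset":[0,0,0],"twist":[0,0,0]},{"offset":[0,0,0],"twist":[0,0,0]},{"offset":[0,0,0],"twist":[0,0,0]},{"offset":[0,0,0],"twist":[0,0,0]}]' 0.2 30
python3 -m crank '[{"offset":[0,0,-0.06],"twist":[0,0,0]},{"offset":[0,0,-0.12],"twist":[0,0,0]},{"offset":[0,0,-0.16],"twist":[0,0,0]},{"offset":[0,0,-0.16],"twist":[0,0,0]},{"offset":[0,0,-0.16],"twist":[0,0,0]}]'
python3 - <<'E'
from h import *
print(go(.53,-.343,.17,90))
E
```

```text
t: 3.08
tool_pos: [0.3759, 0.2898, 0.0059]
tool_rot: [-0.34, 3.12, 0.002]
contact_force: [0.1, -0.5, -0.1]
opening: 0.0853
grip_force: 0.0
t: 3.82
tool_pos: [0.3753, 0.2893, 0.0051]
tool_rot: [-0.34, 3.122, 0.001]
contact_force: [0.0, -0.8, 6.0]
opening: 0.0415
grip_force: 31.9
t: 4.45
tool_pos: [0.3739, 0.2885, 0.1629]
tool_rot: [0.34, -3.121, 0.001]
contact_force: [-0.1, 0.4, -0.2]
opening: 0.0415
grip_force: 31.2
([-0.0166, -0.6503, -0.0068], np.float64(12.4), 'roll q6 now -1.29')
```

```bash
python3 -m crank '[{"offset":[-0.017,-0.65,-0.007],"twist":[0,0,12.4]},{"offset":[-0.017,-0.65,-0.007],"twist":[0,0,12.4]},{"offset":[-0.017,-0.65,-0.007],"twist":[0,0,12.4]},{"offset":[-0.017,-0.65,-0.007],"twist":[0,0,12.4]},{"offset":[-0.017,-0.65,-0.007],"twist":[0,0,12.4]},{"offset":[-0.017,-0.65,-0.007],"twist":[0,0,12.4]},{"offset":[-0.017,-0.65,-0.007],"twist":[0,0,12.4]},{"offset":[-0.017,-0.65,-0.007],"twist":[0,0,12.4]},{"offset":[-0.017,-0.65,-0.007],"twist":[0,0,12.4]},{"offset":[-0.017,-0.65,-0.007],"twist":[0,0,12.4]},{"offset":[-0.017,-0.65,-0.007],"twist":[0,0,12.4]},{"offset":[-0.017,-0.65,-0.007],"twist":[0,0,12.4]},{"offset":[-0.017,-0.65,-0.007],"twist":[0,0,12.4]},{"offset":[-0.017,-0.65,-0.007],"twist":[0,0,12.4]}]'
python3 - <<'E'
from h import *
o=get_obs();im=get_image("wrist");T=ext("wrist",o);v=im[:,:,::-1].copy()
C=np.array([[a,b,.04] for a,b in((-.0625,-.075),(.0625,-.075),(.0625,.075),(-.0625,.075))])+[.535,-.343,0]
cv2.polylines(v,[np.round(proj(C,T)).astype(np.int32)],True,(0,255,255),1);cv2.imwrite("pics/w2.png",v)
print(go(.535,-.343,.012,90))
E
```

```text
t: 6.2
tool_pos: [0.5308, -0.3406, 0.1705]
tool_rot: [0.003, -3.141, -0.002]
contact_force: [0.2, -0.4, -0.2]
opening: 0.0416
grip_force: 31.3
([-0.0041, -0.0023, 0.1589], np.float64(0.1), 'roll q6 now -2.26')
```

View pics/w2.png

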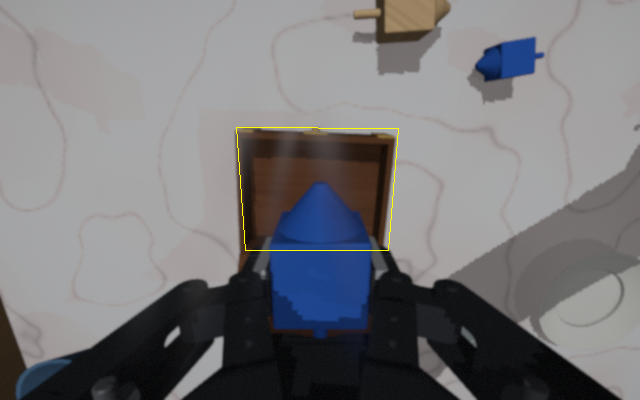

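The wrist view shows the held dreidel over the box. The predicted rim (row 128, columns 237–398) lies on the real rim, so I lower, release and lift.

```bash
python3 -m crank '[{"offset":[-0.004,-0.002,0.06],"twist":[0,0,0]},{"offset":[-0.004,-0.002,0.11],"twist":[0,0,0]},{"offset":[-0.004,-0.002,0.14],"twist":[0,0,0]},{"offset":[-0.004,-0.002,0.152],"twist":[0,0,0]},{"offset":[-0.004,-0.002,0.157],"twist":[0,0,0]},{"offset":[-0.004,-0.002,0.157],"twist":[0,0,0]},{"offset":[-0.004,-0.002,0.157],"twist":[0,0,0]}]'
python3 -m crank '[{"offset":[0,0,0],"twist":[0,0,0]},{"offset":[0,0,0],"twist":[0,0,0]},{"offset":[0,0,0],"twist":[0,0,0]},{"offset":[0,0,0],"twist":[0,0,0]}]' 0.72
python3 -m crank '[{"offset":[0,0,-0.03],"twist":[0,0,0]},{"offset":[0,0,-0.09],"twist":[0,0,0]},{"offset":[0,0,-0.14],"twist":[0,0,0]},{"offset":[0,0,-0.16],"twist":[0,0,0]},{"offset":[0,0,-0.16],"twist":[0,0,0]}]'
python3 - <<'E'
from h import *
print(go(.4095,-.1635,.16,-84+90))
E
```

```text
t: 7.12
tool_pos: [0.5361, -0.3449, 0.0162]
tool_rot: [-0.001, 3.139, -0.003]
contact_force: [0.7, 0.3, -0.1]
opening: 0.0418
grip_force: 31.3
t: 7.62
tool_pos: [0.5351, -0.3442, 0.0143]
tool_rot: [0.001, -3.142, -0.0]
contact_force: [0.2, -0.6, -0.1]
opening: 0.0616
grip_force: 0.0
t: 8.25
tool_pos: [0.5357, -0.3447, 0.1757]
tool_rot: [-0.001, 3.139, -0.003]
contact_force: [-0.6, 0.1, 0.5]
opening: 0.0614
grip_force: 0.0
([0.1262, 0.1813, 0.0151], np.float64(84.0), 'roll q6 now -2.26')
```

```bash
python3 -m crank '[{"offset":[0.126,0.181,0.015],"twist":[0,0,84]},{"offset":[0.126,0.181,0.015],"twist":[0,0,84]},{"offset":[0.126,0.181,0.015],"twist":[0,0,84]},{"offset":[0.126,0.181,0.015],"twist":[0,0,84]},{"offset":[0.126,0.181,0.015],"twist":[0,0,84]},{"offset":[0.126,0.181,0.015],"twist":[0,0,84]},{"offset":[0.126,0.181,0.015],"twist":[0,0,84]},{"offset":[0.126,0.181,0.015],"twist":[0,0,84]},{"offset":[0.126,0.181,0.015],"twist":[0,0,84]},{"offset":[0.126,0.181,0.015],"twist":[0,0,84]},{"offset":[0.126,0.181,0.015],"twist":[0,0,84]}]'
python3 - <<'E'
from look import *
p=look("medium",.0155,(.4095,-.1635,-1.468),"w3")
print(go(p[0],p[1],.004,np.degrees(p[2])+90))
E
```

```text
t: 9.62
tool_pos: [0.4087, -0.163, 0.1586]
tool_rot: [-2.1, -2.336, 0.0]
contact_force: [0.1, 0.4, 0.5]
opening: 0.0613
grip_force: 0.0
near [320. 187.] blob [321. 191.] 974 (306, 173, 32, 41)
fit [ 0.411  -0.1667 -1.4389] deg -82.4 err 0.419
([-0.0039, 0.0018, 0.1549], np.float64(-1.5), 'roll q6 now -0.66')
```

View pics/w3.png

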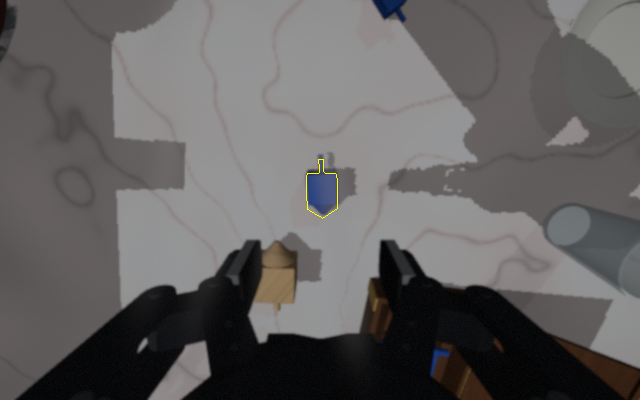

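The wrist view shows the medium blue dreidel outlined at (321,190). The wooden one is at (277,275), more than 40 mm clear of the finger paths, and the large one is visible inside the box at (437,360).

```bash
python3 -m crank '[{"offset":[-0.003,0.001,0.06],"twist":[0,0,-1]},{"offset":[-0.003,0.001,0.11],"twist":[0,0,-1]},{"offset":[-0.003,0.001,0.14],"twist":[0,0,-1]},{"offset":[-0.003,0.001,0.155],"twist":[0,0,-1]},{"offset":[-0.003,0.001,0.155],"twist":[0,0,-1]},{"offset":[-0.003,0.001,0.155],"twist":[0,0,-1]}]'
python3 -m crank '[{"offset":[0,0,0],"twist":[0,0,0]},{"offset":[0,0,0],"twist":[0,0,0]},{"offset":[0,0,0],"twist":[0,0,0]},{"offset":[0,0,0],"twist":[0,0,0]},{"offset":[0,0,0],"twist":[0,0,0]}]' 0.15 30
python3 -m crank '[{"offset":[0,0,-0.06],"twist":[0,0,0]},{"offset":[0,0,-0.12],"twist":[0,0,0]},{"offset":[0,0,-0.16],"twist":[0,0,0]},{"offset":[0,0,-0.16],"twist":[0,0,0]},{"offset":[0,0,-0.16],"twist":[0,0,0]}]'
python3 - <<'E'
from h import *
print(go(.524,.378,.17,93.5))
E
```

```text
t: 10.42
tool_pos: [0.4116, -0.1669, 0.0059]
tool_rot: [2.079, 2.351, 0.001]
contact_force: [0.3, 0.4, -0.1]
opening: 0.0619
grip_force: 0.0
t: 11.05
tool_pos: [0.4113, -0.1667, 0.0057]
tool_rot: [2.08, 2.352, 0.001]
contact_force: [-2.1, 0.1, 5.9]
opening: 0.0308
grip_force: 30.0
t: 11.68
tool_pos: [0.4098, -0.1657, 0.1633]
tool_rot: [-2.08, -2.352, 0.0]
contact_force: [-0.2, 0.3, -1.2]
opening: 0.0307
grip_force: 29.7
([0.5257, 0.1799, -0.0064], np.float64(-86.5), 'roll q6 now -0.68')
```

```bash
python3 -m crank '[{"offset":[0.526,0.18,-0.006],"twist":[0,0,-86.5]},{"offset":[0.526,0.18,-0.006],"twist":[0,0,-86.5]},{"offset":[0.526,0.18,-0.006],"twist":[0,0,-86.5]},{"offset":[0.526,0.18,-0.006],"twist":[0,0,-86.5]},{"offset":[0.526,0.18,-0.006],"twist":[0,0,-86.5]},{"offset":[0.526,0.18,-0.006],"twist":[0,0,-86.5]},{"offset":[0.526,0.18,-0.006],"twist":[0,0,-86.5]},{"offset":[0.526,0.18,-0.006],"twist":[0,0,-86.5]},{"offset":[0.526,0.18,-0.006],"twist":[0,0,-86.5]},{"offset":[0.526,0.18,-0.006],"twist":[0,0,-86.5]},{"offset":[0.526,0.18,-0.006],"twist":[0,0,-86.5]},{"offset":[0.526,0.18,-0.006],"twist":[0,0,-86.5]},{"offset":[0.526,0.18,-0.006],"twist":[0,0,-86.5]}]'
python3 - <<'E'
from h import *
o=get_obs();im=get_image("wrist");T=ext("wrist",o);v=im[:,:,::-1].copy()
a=np.radians(3.5);M=np.array([[np.cos(a),-np.sin(a),0],[np.sin(a),np.cos(a),0],[0,0,1]])
C=np.array([[a,b,.03] for a,b in((-.0525,-.0625),(.0525,-.0625),(.0525,.0625),(-.0525,.0625))])@M.T+[.524,.378,0]
cv2.polylines(v,[np.round(proj(C,T)).astype(np.int32)],True,(0,255,255),1);cv2.imwrite("pics/w4.png",v)
print(go(.524,.378,.008,93.5))
E
```

```text
t: 13.3
tool_pos: [0.5246, 0.3769, 0.1703]
tool_rot: [0.094, -3.14, 0.0]
contact_force: [-0.1, 0.1, -0.9]
opening: 0.0307
grip_force: 29.8
([0.0007, 0.001, 0.1625], np.float64(-0.0), 'roll q6 now -1.12')
```

View pics/w4.png

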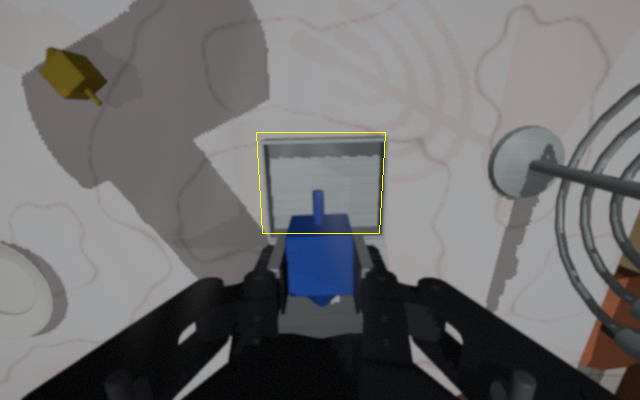

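The wrist view shows the medium dreidel over the tin. The real rim (row ~136, columns ~260–386) is about 3 mm further out in x than predicted, so I shift by that. The menorah is well to the right.

```bash
python3 -m crank '[{"offset":[-0.003,0.001,0.06],"twist":[0,0,0]},{"offset":[-0.003,0.001,0.11],"twist":[0,0,0]},{"offset":[-0.003,0.001,0.145],"twist":[0,0,0]},{"offset":[-0.003,0.001,0.157],"twist":[0,0,0]},{"offset":[-0.003,0.001,0.161],"twist":[0,0,0]},{"offset":[-0.003,0.001,0.161],"twist":[0,0,0]},{"offset":[-0.003,0.001,0.161],"twist":[0,0,0]}]'
python3 -m crank '[{"offset":[0,0,0],"twist":[0,0,0]},{"offset":[0,0,0],"twist":[0,0,0]},{"offset":[0,0,0],"twist":[0,0,0]},{"offset":[0,0,0],"twist":[0,0,0]}]' 0.6
python3 -m crank '[{"offset":[0,0,-0.03],"twist":[0,0,0]},{"offset":[0,0,-0.09],"twist":[0,0,0]},{"offset":[0,0,-0.14],"twist":[0,0,0]},{"offset":[0,0,-0.16],"twist":[0,0,0]},{"offset":[0,0,-0.16],"twist":[0,0,0]}]'
python3 - <<'E'
from h import *
print(go(.4501,.0121,.14,150.3-90))
E
```

```text
t: 14.22
tool_pos: [0.5289, 0.3799, 0.0114]
tool_rot: [-0.097, 3.137, 0.002]
contact_force: [-0.0, -0.5, -0.2]
opening: 0.0306
grip_force: 29.8
t: 14.72
tool_pos: [0.5275, 0.3792, 0.0093]
tool_rot: [0.097, -3.14, 0.0]
contact_force: [0.7, -1.1, 0.1]
opening: 0.0515
grip_force: 0.0
t: 15.35
tool_pos: [0.5283, 0.3796, 0.1707]
tool_rot: [-0.097, 3.138, 0.002]
contact_force: [-0.1, 0.5, -0.1]
opening: 0.0514
grip_force: 0.0
([0.1007, -0.362, 0.03], np.float64(33.2), 'roll q6 now -1.12')
```

```bash
python3 -m crank '[{"offset":[0.1,-0.362,0.03],"twist":[0,0,33]},{"offset":[0.1,-0.362,0.03],"twist":[0,0,33]},{"offset":[0.1,-0.362,0.03],"twist":[0,0,33]},{"offset":[0.1,-0.362,0.03],"twist":[0,0,33]},{"offset":[0.1,-0.362,0.03],"twist":[0,0,33]},{"offset":[0.1,-0.362,0.03],"twist":[0,0,33]},{"offset":[0.1,-0.362,0.03],"twist":[0,0,33]},{"offset":[0.1,-0.362,0.03],"twist":[0,0,33]},{"offset":[0.1,-0.362,0.03],"twist":[0,0,33]}]'
python3 - <<'E'
from look import *
p=look("small",.011,(.4501,.0121,2.62),"w5")
print(go(p[0],p[1],.004,np.degrees(p[2])+90))
E
```

```text
t: 16.48
tool_pos: [0.4497, 0.0128, 0.1383]
tool_rot: [-0.796, -3.037, -0.0]
contact_force: [-0.7, -0.3, -0.5]
opening: 0.0514
grip_force: 0.0
near [319. 191.] blob [319. 192.] 604 (307, 173, 25, 41)
fit [0.451  0.0113 2.4116] deg 138.2 err 0.326
([-0.0019, -0.0008, 0.1347], np.float64(12.5), 'roll q6 now -1.20')
```

View pics/w5.png

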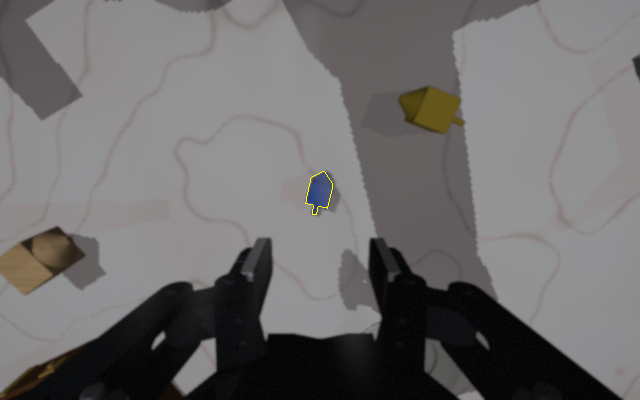

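The wrist view shows the small blue dreidel well outlined at (319,192), with nothing nearby; yellow is at (432,108).

```bash
python3 -m crank '[{"offset":[-0.002,-0.001,0.05],"twist":[0,0,10]},{"offset":[-0.002,-0.001,0.1],"twist":[0,0,12.5]},{"offset":[-0.002,-0.001,0.125],"twist":[0,0,12.5]},{"offset":[-0.002,-0.001,0.133],"twist":[0,0,12.5]},{"offset":[-0.002,-0.001,0.133],"twist":[0,0,12.5]},{"offset":[-0.002,-0.001,0.133],"twist":[0,0,12.5]}]'
python3 -m crank '[{"offset":[0,0,0],"twist":[0,0,0]},{"offset":[0,0,0],"twist":[0,0,0]},{"offset":[0,0,0],"twist":[0,0,0]},{"offset":[0,0,0],"twist":[0,0,0]},{"offset":[0,0,0],"twist":[0,0,0]}]' 0.1 25
python3 -m crank '[{"offset":[0,0,-0.06],"twist":[0,0,0]},{"offset":[0,0,-0.12],"twist":[0,0,0]},{"offset":[0,0,-0.14],"twist":[0,0,0]},{"offset":[0,0,-0.14],"twist":[0,0,0]},{"offset":[0,0,-0.14],"twist":[0,0,0]}]'
python3 - <<'E'
from h import *
T=ext("top");im=get_image("top")
for n in("top","scene"):
    get_image(n)
    d=cut_out("saucer",n)[0];c=max(cv2.findContours(d["region"].astype(np.uint8),0,1)[0],key=cv2.contourArea);e=cv2.fitEllipse(c)
    print(n,np.round(e[0],1),np.round(e[1],1),d["rect"],back(e[0],.018,ext(n)).round(4))
print(go(.675,-.01,.15,70),go(.60,-.01,.2,50))
cv2.imwrite("pics/s1.png",cv2.resize(im[100:165,320:440,::-1],(720,390),interpolation=cv2.INTER_CUBIC))
E
```

```text
t: 17.27
tool_pos: [0.4528, 0.0099, 0.0079]
tool_rot: [1.123, 2.931, 0.001]
contact_force: [-0.7, -0.3, -0.4]
opening: 0.0511
grip_force: 0.0
t: 17.9
tool_pos: [0.4523, 0.0097, 0.0074]
tool_rot: [1.125, 2.931, 0.001]
contact_force: [-0.6, 0.3, 5.5]
opening: 0.0213
grip_force: 27.0
t: 18.52
tool_pos: [0.4501, 0.01, 0.1444]
tool_rot: [-1.124, -2.93, 0.001]
contact_force: [-0.1, 0.2, -0.1]
opening: 0.0214
grip_force: 26.3
top [361.1 128.3] [45.9 47.6] [362.7, 132.7, 51.8, 54.3] [[ 0.6787 -0.0067  0.018 ]]
scene [321.5 279.8] [46.7 57.5] [322.3, 279.4, 60.0, 45.4] [[ 0.683  -0.0067  0.018 ]]
([-0.1802, 0.1353, -0.0057], np.float64(-22.0), 'roll q6 now -0.98') ([-0.1244, 0.0851, -0.0555], np.float64(-2.0), 'roll q6 now -0.98')
```

View pics/s1.png

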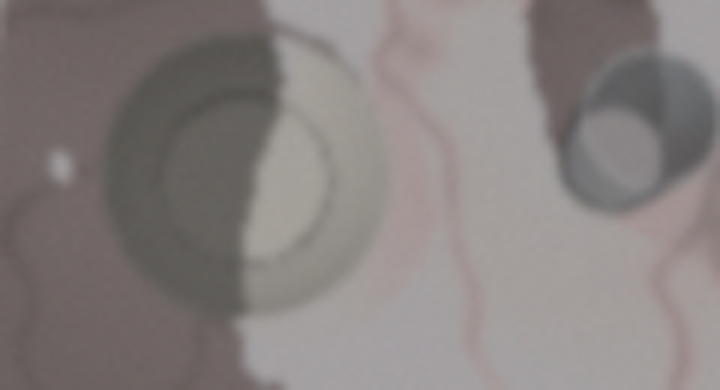

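The top crop shows the saucer rim centre at crop (246,175) and the inner disc centre at (247,180), which is full-image ≈(361,129.5). The tumbler at (640,130) is well to the right.

Run:
```python
from h import *
T=ext("top");print(back((361,129.2),.018,T).round(4),back((361.25,130),.005,T).round(4))
print(go(.677,-.0065,.15,np.degrees(np.arctan2(*R.from_rotvec(get_obs()["tool_rot"]).as_matrix()[1::-1,1]))))
```

```text
[[ 0.6762 -0.0064  0.018 ]] [[ 0.6764 -0.0081  0.005 ]]
([-0.1794, 0.1393, -0.0057], np.float64(-0.0), 'roll q6 now -0.98')
```

```bash
python3 -m crank '[{"offset":[-0.179,0.139,-0.006],"twist":[0,0,0]},{"offset":[-0.179,0.139,-0.006],"twist":[0,0,0]},{"offset":[-0.179,0.139,-0.006],"twist":[0,0,0]},{"offset":[-0.179,0.139,-0.006],"twist":[0,0,0]},{"offset":[-0.179,0.139,-0.006],"twist":[0,0,0]},{"offset":[-0.179,0.139,-0.006],"twist":[0,0,0]},{"offset":[-0.179,0.139,-0.006],"twist":[0,0,0]}]'
python3 - <<'E'
from h import *
o=get_obs();im=get_image("wrist");T=ext("wrist",o);v=im[:,:,::-1].copy()
t=np.linspace(0,6.28,60)
for r,z in((.07,.018),(.042,.005)):
    cv2.polylines(v,[np.round(proj(np.c_[.6765+r*np.cos(t),-.007+r*np.sin(t),0*t+z],T)).astype(np.int32)],True,(0,0,255),1)
cv2.imwrite("pics/w6.png",v)
yaw=np.degrees(np.arctan2(*R.from_rotvec(o["tool_rot"]).as_matrix()[1::-1,1]))
print(go(.6765,-.007,.0135,yaw))
E
```

```text
t: 19.65
tool_pos: [0.6762, -0.0063, 0.1521]
tool_rot: [-1.125, -2.933, 0.0]
contact_force: [0.5, 0.8, -0.6]
opening: 0.0211
grip_force: 26.3
([-0.0006, -0.0003, 0.1389], np.float64(-0.0), 'roll q6 now -0.96')
```

View pics/w6.png

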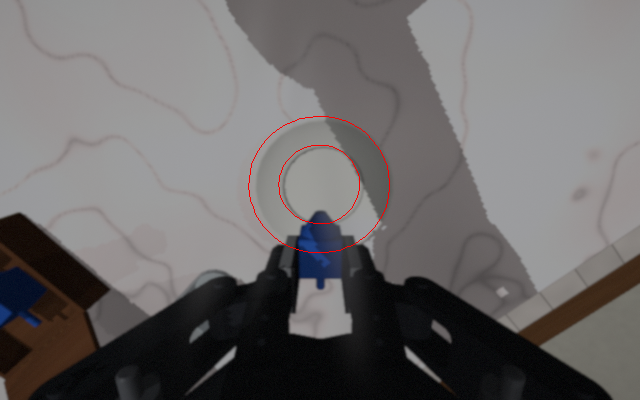

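The wrist view shows the predicted saucer circles within 3 px of the real ones (inner disc centre about (322,187) against a predicted (319,184)). I shift by (-3,+2) mm in tool x/y and lower slowly.

```bash
python3 -m crank '[{"offset":[-0.003,0.002,0.05],"twist":[0,0,0]},{"offset":[-0.003,0.002,0.1],"twist":[0,0,0]},{"offset":[-0.003,0.002,0.125],"twist":[0,0,0]},{"offset":[-0.003,0.002,0.134],"twist":[0,0,0]},{"offset":[-0.003,0.002,0.137],"twist":[0,0,0]},{"offset":[-0.003,0.002,0.138],"twist":[0,0,0]},{"offset":[-0.003,0.002,0.138],"twist":[0,0,0]},{"offset":[-0.003,0.002,0.138],"twist":[0,0,0]}]'
```

```text
t: 20.7
tool_pos: [0.6815, -0.0071, 0.0153]
tool_rot: [1.125, 2.932, 0.001]
contact_force: [-0.6, -0.5, -0.5]
opening: 0.0212
grip_force: 26.3
```

```bash
python3 -m crank '[{"offset":[0,0,0.001],"twist":[0,0,0]},{"offset":[0,0,0.0015],"twist":[0,0,0]},{"offset":[0,0,0.0015],"twist":[0,0,0]}]'
python3 -m crank '[{"offset":[0,0,0],"twist":[0,0,0]},{"offset":[0,0,0],"twist":[0,0,0]},{"offset":[0,0,0],"twist":[0,0,0]},{"offset":[0,0,0],"twist":[0,0,0]}]' 0.48
python3 -m crank '[{"offset":[0,0,-0.02],"twist":[0,0,0]},{"offset":[0,0,-0.07],"twist":[0,0,0]},{"offset":[0,0,-0.13],"twist":[0,0,0]},{"offset":[0.04,0,-0.18],"twist":[0,0,0]},{"offset":[0.08,0,-0.2],"twist":[0,0,0]},{"offset":[0.12,0,-0.2],"twist":[0,0,0]},{"offset":[0.15,0,-0.2],"twist":[0,0,0]},{"offset":[0.15,0,-0.2],"twist":[0,0,0]}]'
python3 - <<'E'
from h import *
for n,(r0,r1,c0,c1) in dict(top=(90,290,100,540),scene=(80,380,100,500)).items():
    a=get_image(n)[r0:r1,c0:c1,::-1];cv2.imwrite(f"pics/{n}_end.png",cv2.resize(a,(800,364 if n=="top" else 600),interpolation=cv2.INTER_CUBIC))
V={n:get_image(n) for n in("top","scene")}
for k,xyz,yaw in(("small",(.6795,-.007,.016),2.37),):
    vs=[(blue(V[n],proj(xyz,ext(n))[0])[0],ext(n)) for n in V];f=fit(k,vs,xyz[2],[[xyz[0],xyz[1],yaw]]);print(f)
E
```

```text
t: 21.08
tool_pos: [0.6808, -0.007, 0.0126]
tool_rot: [-1.125, -2.933, 0.0]
contact_force: [0.0, 0.6, -1.6]
opening: 0.0211
grip_force: 26.3
t: 21.58
tool_pos: [0.6809, -0.0071, 0.0128]
tool_rot: [1.125, 2.933, -0.0]
contact_force: [0.0, 0.3, 0.5]
opening: 0.0411
grip_force: 0.0
t: 22.58
tool_pos: [0.5686, 0.0945, 0.2147]
tool_rot: [1.121, 2.932, 0.002]
contact_force: [0.3, -0.2, -0.1]
opening: 0.0408
grip_force: 0.0
(array([ 0.67802828, -0.00623336,  2.52194657]), np.float64(0.6856042146682739))
```

View pics/top_end.png

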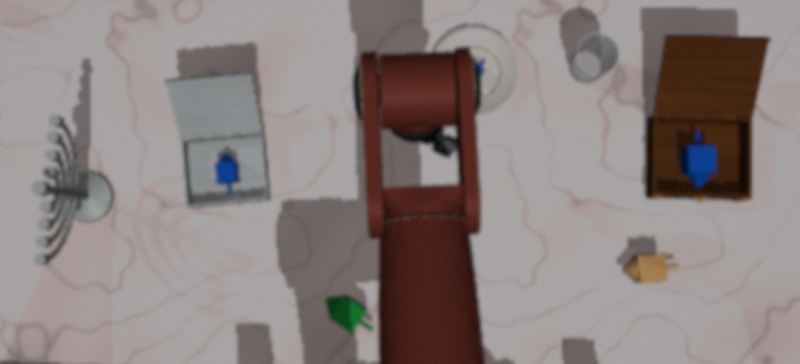

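View pics/scene_end.png

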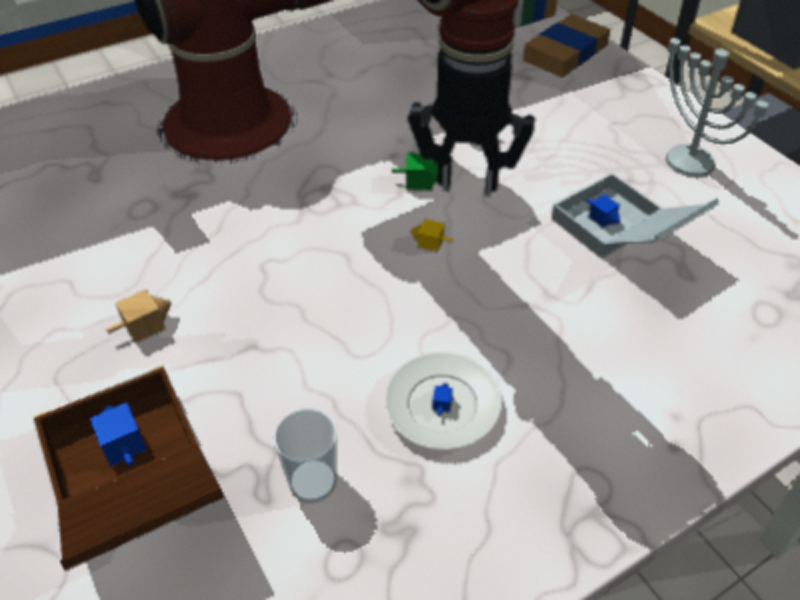

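The final views show all three in place: the large one in the box (700,160 in the top crop), the medium one in the tin (227,170) and the small one in the saucer's middle (scene crop 442,398). The other things are unmoved and the arm is clear.

```bash
python3 -c "
from station import *
print(finish_job())"
```

```text
the job is handed in; nothing more can be done
None
```

The large blue dreidel is in the wooden box, the medium one in the tin and the small one in the middle of the saucer, placed in that order and let go; I saw nothing else moved, and the job is handed in at about 23 s of robot time.

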